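Change the lens carrier in the sleeve-locked mount

ROBOT

A 6-joint arm with a two-finger parallel gripper is mounted at the origin on a cart in front of the work surface, level with it; the furniture and walls round the work are solid. World frame = base frame: x ahead of the robot, y to its left, z up, the work surface at z = 0. Lengths are in m, angles in rad, forces in N, time in s.
With the tool pointing down it reaches from about 0.35 to 0.975 m from the base axis. Payload 4.9 kg.
Tool frame: the origin (TCP) lies midway between the tips of the shut fingers; the grasp point (between the pads) lies 19 mm behind it; z points along the fingers, y is the line along which they close (so a half turn about z gives the same grasp; the last joint's range is limited). The gripper opens to 85 mm and grips with 20 to 120 N. Pads are 22 mm wide; open, the fingers measure 114 mm over their backs; the gripper's body (76 mm by 85 mm) begins 54 mm behind the grasp point. The pads swing forward as they close: fully open they stand 13 mm farther back than shut.
Start: joints at [-1.37, 0.053, 1.613, -0, 1.476, -0.119], TCP at [0.196, -0.593, 0.231] pointing down, gripper open.
Joint ranges: [-3.01, 3.01], [-1.01, 2.22], [0.06, 2.58], [-1.02, 4.17], [0.09, 2.62], [-3.14, 3.14]. Speed limits (rad/s): [2.57, 2.57, 3.14, 3.14, 3.14, 3.14].

INTERFACE

Orientations are given as a rotation vector (axis times angle).
In Python, from station import telemetry, optics, ctrl gives the robot as it stands.
- The arm moves only by the shell command python3 -m pendant 'ROWS' [FORCE]. ROWS is JSON, one flat list of numbers, 7 for each row, row after row: the turn, a rotation vector about the tool's x, y, z as a fraction of full scale, then the shift along the tool's x, y, z as a fraction of full scale, then the opening, from 0 (shut) to 1 (fully open). In form: [ax, ay, az, tx, ty, tz, fingers, ax, ay, az, tx, ty, tz, fingers, ...]. A call has 1 to 12 rows; each row is the pose to reach, as a shift and turn from the pose commanded when the call began, along the tool's axes at that moment; what a row does not reach only later rows make up. Full scale, the value 1, is 300 mm for a shift and 30 degrees for a turn. A row lasts 1/8 s, in which the tool goes at most 62.5 mm and 10.7 degrees, less where a joint would pass 70% of its speed; a pose out of reach is approached as far as the arm can. A call with a number of a shift or a turn outside -1 to 1 is refused whole. A call with a gripper value outside its range is refused whole. The fingers move at their own pace and stop on an object; FORCE is the grip in N (left out, the last holds). Time passes only in rows, so rows that repeat a pose let the fingers close. It gives the time, the measured TCP pose, the force, the opening and the grip force at its end, in the units of the state.
- telemetry.get_obs(): the state, without advancing time (a new reading comes with each control period).
- optics.get_image(name): name is "scene" or "side" or "wrist"; returns a dict with "image" (420x560x3 uint8, red, green, blue), "depth" (420x560 float32, m along the optical axis (not along the pixel's ray), 0 where there is no reading), "fx", "fy", "cx", "cy" (pixels), "rvec" (rotation vector, rad) and "tvec" (3), from world to camera coordinates, as OpenCV has them. Camera axes: x right, y down, z forward; pixel columns grow to the right and rows downward; lengths in m; the calibration is good to about 2 mm. The wrist camera is an equidistant fisheye: a pixel r from the principal point sees the ray r / f radians off the axis. A picture is of the moment at which its call begins.
- ctrl.finish_job(): hands the job in; it is judged then, once.
The state is a dict: "t": time; "q": joint angles; "dq": joint speeds; "effort": joint torques, N m; "tool_pos": TCP position; "tool_rot": TCP orientation; "contact_force": force on the tool from outside, world axes, zero at the start; "wrist_torque": the same for the moment, N m; "opening": finger opening in m; "grip_force": force on a finger pad.
Only numpy, scipy, OpenCV 4.12 (cv2) and the standard library are available. Lean on these libraries where they do the work, as an engineer would, in place of code of your own. Each camera call takes 0.05 s, during which the arm holds its last target. There are 200 camera calls.

TASK

Change the lens carrier in the bench mount: pull back the spring sleeve of its coupler until the red carrier pops up, let the sleeve snap forward, take the red carrier out and lay it flat, lens up, in the orange tray beside the mount. Then fit the green carrier: slip its plain end under the blue lip with the spigot end raised, lower it level into the cavity and press it down until the sleeve snaps fully home over its spigot. Do not drop the carriers, and leave the yellow carrier, the tray and everything else where they are.

Things in the scene. Friction and masses are not known exactly. Their poses are not given: they have to be found in the camera images.
- mount: aluminium carrier mount with blue end parts, screwed to the bench, about 250 x 92 mm, 56 mm high. Origin: at bench level under the middle of its cavity. +x points from the spring sleeve to the blue lip, y across, z up. Blue coupler bracket behind the sleeve at x = -158 to -172 mm, 56 mm high; base under the sleeve 10 mm high, 52 mm wide
- mount_seat (a point): middle of the cavity floor, 30 mm above the bench, axes as the mount. Cavity: x = -62 to +62 mm between end stops, 48 mm wide between two rails 7 mm thick; rails and sleeve-side stops rise 8 mm above this floor, with a 25 mm gap between the stops for the spigot. A seated carrier has its plate centred on this point, resting on the floor
- lip_edge (a point): lower free edge of the fixed blue lip, at mount x = 52 mm, 11.5 mm above the cavity floor; axes as the mount. The lip is 62 mm wide, 6 mm thick and overhangs the cavity from here to x = 62 mm; behind it a solid back stop to x = 76 mm
- lift_pin (a joint): round spring lifting pin, 12 mm thick, in the cavity floor at mount x = -52 mm: 0 = flush with the floor, rises to 0.016 m; pushes up with 4.6 N when flush, 2.6 N at the top. When the sleeve is pulled back it tips up the spigot end of the carrier by 8 degrees, the plain end staying under the lip
- sleeve (a joint): spring sleeve of the mount's quick coupler: 0 = home (forward), grows as it is pulled back along the mount's -x, end of travel 0.012 m. Spring 4.5 N at home, 7.5 N fully back; snaps forward when let go. From 0.006 m the carrier's spigot is free and the carrier pops up; the hood then returns underneath the spigot
- sleeve_grip (a point): centre of the sleeve's knurled grip, a cylinder 32 mm in diameter (brass end rings 34 mm) and 40 mm long along the mount's x, 32 mm above the bench; moves with the sleeve; axes as the mount
- hood_tip (a point): lower tip of the brass hood on the front of the sleeve, 9 mm above the cavity floor, at mount x = -76 mm when home; hood 22 mm wide, 6.5 mm thick. It covers the last 5 mm of a seated spigot. Its top is bevelled: a carrier pressed down pushes the sleeve back and the hood snaps over the spigot by itself (about 20 N at the lens block, less nearer the spigot)
- tray: orange job tray, open, 179 x 259 mm, 42 mm high, walls 4 mm, floor 2 mm thick, long axis y. Origin: under its middle. A divider 26 mm high at y = -55 mm parts it in a large space (y -54 to +123 mm, x -81 to +81 mm) and a small one (y -123 to -56 mm)
- carrier_red_grip (a point): lens carrier, red lens block, locked in the mount. Black plate 120x44x8 mm, block 50x46 mm from 8 to 36 mm above the underside (rim to 40), 0.2 kg. Point: block's centre, 22 mm above the underside, 15 mm to -x of the plate's middle. x: from spigot to plain end, z: up out of the lens; grip the block across y, 46 mm. Plate spans -45 to +75 mm in x from here; spigot on to -66 mm
- carrier_green_grip (a point): lens carrier, green lens block, on the bench. Black plate 120x44x8 mm, block 50x46 mm from 8 to 36 mm above the underside (rim to 40), 0.2 kg. Point: block's centre, 22 mm above the underside, 15 mm to -x of the plate's middle. x: from spigot to plain end, z: up out of the lens; grip the block across y, 46 mm. Plate spans -45 to +75 mm in x from here; spigot on to -66 mm
- carrier_yellow_grip (a point): lens carrier, yellow lens block, on the bench, not wanted. Black plate 120x44x8 mm, block 50x46 mm from 8 to 36 mm above the underside (rim to 40), 0.2 kg. Point: block's centre, 22 mm above the underside, 15 mm to -x of the plate's middle. x: from spigot to plain end, z: up out of the lens; grip the block across y, 46 mm. Plate spans -45 to +75 mm in x from here; spigot on to -66 mm
- carrier_red_spigot (a point): tip of the red carrier's steel spigot (16 mm wide, 8 mm thick, underside bevelled 6 mm), 6.5 mm above the plate's underside, 81 mm to -x of the plate's middle; axes as the carrier
- carrier_green_spigot (a point): tip of the green carrier's steel spigot (16 mm wide, 8 mm thick, underside bevelled 6 mm), 6.5 mm above the plate's underside, 81 mm to -x of the plate's middle; axes as the carrier
- spray: bystander: upright lens-spray bottle, black body, red cap, 36x42x106 mm; origin under its middle
- dropper: bystander: upright brown dropper bottle with black bulb, 34 mm across, 102 mm tall; origin under its middle
- loupe: bystander: black eye loupe standing on end, 35 mm across, 32 mm tall; origin under its middle
- driver: bystander: small screwdriver with yellow handle lying flat, 13x134x12 mm, long axis y; origin under its middle
- gauge: bystander: white dial lens gauge lying on its back, 61x43x13 mm; origin under its middle
- tape: bystander: roll of cream adhesive tape lying flat, 96 mm across, 25 mm tall; origin under its middle

How it is judged:
By the outcome, as a careful person would: the job done as asked, in the order asked, and still so for the second after the job is handed in, with the robot touching nothing.
It also fails if it takes over 67 s, if anything falls off the work surface, if the arm or the gripper's body presses on something with over 40 N, if the wrist force passes 120 N, or if a joint passes its speed limit or range.

## Working session

There is one attempt and no reset: what is moved stays moved. The work goes in short steps, Python scripts to look and compute and a shell command to move; the robot and the scene stay as the last step left them, time stands still between calls to the robot, and variables do not carry over. Pictures are saved under pics/ and viewed, at most 14 in all, crops included, and the job is handed in when it is done.

```bash
mkdir -p pics; ls
cat > h.py <<'E'
import numpy as np, cv2
from scipy.spatial.transform import Rotation as R
from station import telemetry, optics, ctrl
def grab(n):
    d=optics.get_image(n); d['name']=n; return d
def save(d,f,crop=None):
    im=d['image'][:,:,::-1]
    if crop: 
        a,b,c,e=crop; im=cv2.resize(im[b:e,a:c],None,fx=min(800/(c-a),600/(e-b)),fy=min(800/(c-a),600/(e-b)))
    cv2.imwrite('pics/'+f,im)
def rays(d,uv):
    uv=np.atleast_2d(np.float64(uv)); x=(uv[:,0]-d['cx'])/d['fx']; y=(uv[:,1]-d['cy'])/d['fy']
    if d['name']=='wrist':
        r=np.hypot(x,y)+1e-12; v=np.c_[x/r*np.sin(r),y/r*np.sin(r),np.cos(r)]
    else: v=np.c_[x,y,np.ones(len(x))]
    M=R.from_rotvec(np.ravel(d['rvec'])).as_matrix(); t=np.ravel(d['tvec'])
    return -M.T@t, v@M
def plane(d,uv,z):
    o,v=rays(d,uv); return o+v*((z-o[2])/v[:,2])[:,None]
def pts(d,mask):
    """depth points of masked pixels"""
    vv,uu=np.nonzero(mask&(d['depth']>0)); uv=np.c_[uu,vv]; o,v=rays(d,uv)
    M=R.from_rotvec(np.ravel(d['rvec'])).as_matrix()
    dep=d['depth'][vv,uu]; return o+v*(dep/(v@M[2]))[:,None]
def proj(d,P):
    M=R.from_rotvec(np.ravel(d['rvec'])).as_matrix(); c=np.atleast_2d(P)@M.T+np.ravel(d['tvec'])
    if d['name']=='wrist':
        th=np.arctan2(np.hypot(c[:,0],c[:,1]),c[:,2]); k=th/(np.hypot(c[:,0],c[:,1])+1e-12)
        return np.c_[c[:,0]*k*d['fx']+d['cx'],c[:,1]*k*d['fy']+d['cy']]
    return np.c_[c[:,0]/c[:,2]*d['fx']+d['cx'],c[:,1]/c[:,2]*d['fy']+d['cy']]
def hsv(d): return cv2.cvtColor(d['image'],cv2.COLOR_RGB2HSV)
E
python3 - <<'E'
from h import *
for n in ['scene','side']:
    d=grab(n); save(d,n+'0.png'); o,_=rays(d,[[280,210]]); print(n,o,plane(d,[[280,210]],0))
print(telemetry.get_obs())
E
```

```text
pics
scene [-0.22750067  0.7055287   0.97618638] [[ 0.56394832 -0.10853311  0.        ]]
side [0.17890496 0.86135303 0.96452652] [[ 0.55063322 -0.11650014  0.        ]]
{'t': 0.1, 'q': array([-1.37000782e+00,  5.33443084e-02,  1.61419319e+00, -1.40711269e-05,
        1.47604294e+00, -1.19035074e-01]), 'dq': array([ 0.00042207, -0.00137762, -0.00306296, -0.00038886, -0.00086959,
        0.00076415]), 'effort': array([ 1.67298771e-03, -3.94897091e+01, -3.71365678e+01, -5.09522135e-05,
        3.85259773e-03, -1.31397306e-05]), 'tool_pos': array([ 0.19635638, -0.59273065,  0.23013103]), 'tool_rot': array([-3.09954956e+00, -4.99925250e-01,  1.49486689e-04]), 'contact_force': array([ 0.5873045 ,  0.0421186 , -0.29615071]), 'wrist_torque': array([ 0.00275477, -0.00786374,  0.00060669]), 'grip_force': 0.0, 'opening': 0.08515475848309338}
```

View pics/scene0.png

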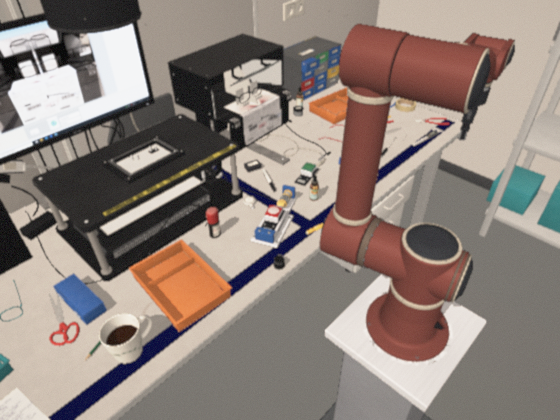

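View pics/side0.png

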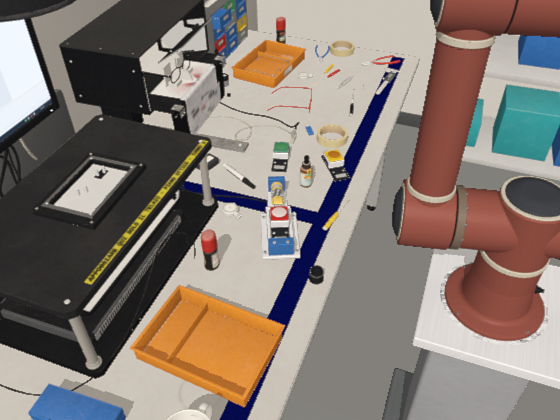

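The side view shows the mount with the red lens at (280,215), the lip at (281,245) and the sleeve at (278,190). The green carrier is at (281,152), the yellow at (335,158), the dropper at (306,170), the spray at (209,250) and the tray round (210,340). Next I measure these by depth.

Run:
```python
from h import *
for n in ['side','scene']:
    d=grab(n); h=hsv(d); H,S,V=[h[...,i].astype(int) for i in range(3)]
    save(d,n+'z.png',(190,120,360,290) if n=='side' else (180,130,340,290))
    def rep(nm,m,box=None,zr=(0,.2)):
        mm=np.zeros(m.shape,bool)
        a,b,c,e=box; mm[b:e,a:c]=m[b:e,a:c]
        P=pts(d,mm); P=P[(P[:,2]>zr[0])&(P[:,2]<zr[1])]
        if len(P)<5: print(n,nm,len(P));return
        r=cv2.minAreaRect(P[:,:2].astype(np.float32))
        print(n,nm,len(P),'med',np.median(P,0).round(4),'lo',P.min(0).round(3),'hi',P.max(0).round(3),'rect',np.round(r[0],4),np.round(r[1],3),round(r[2],1))
    sat=(S>110)&(V>60)
    red=sat&((H<8)|(H>172)); gr=(H>60)&(H<95)&(S>90); ye=(H>20)&(H<34)&(S>120)&(V>90); bl=(H>98)&(H<118)&(S>110)&(V>90); org=(H>=6)&(H<18)&(S>150)
    B=(190,120,360,290) if n=='side' else (180,130,340,290)
    rep('red',red,(262,195,300,230) if n=='side' else (255,190,300,225)); rep('green',gr,B); rep('yellow',ye,(318,140,352,170) if n=='side' else B); rep('blue',bl,B)
    if n=='side': rep('tray',org,(120,270,300,410))
    else: rep('tray',org,(120,230,240,330))
```

```text
side red 107 med [ 0.5192 -0.0278  0.0675] lo [ 0.498 -0.07   0.061] hi [ 0.552 -0.01   0.073] rect [ 0.5245 -0.0401] [0.042 0.054] 25.7
side green 114 med [ 0.6285 -0.3315  0.0389] lo [ 0.608 -0.357  0.031] hi [ 0.65  -0.311  0.046] rect [ 0.6298 -0.334 ] [0.038 0.041] 16.9
side yellow 84 med [ 0.4724 -0.3418  0.0371] lo [ 0.447 -0.382  0.031] hi [ 0.505 -0.322  0.044] rect [ 0.474  -0.3518] [0.042 0.051] 35.2
side blue 531 med [0.5    0.0348 0.0428] lo [ 0.461 -0.508  0.002] hi [0.605 0.058 0.061] rect [ 0.5681 -0.2219] [0.094 0.57 ] 12.9
side tray 10087 med [0.5397 0.3255 0.0045] lo [0.403 0.232 0.   ] hi [0.674 0.429 0.049] rect [0.5376 0.3296] [0.181 0.261] 85.3
scene red 47 med [ 0.5141 -0.0251  0.0643] lo [ 0.5   -0.108  0.001] hi [ 0.602 -0.011  0.07 ] rect [ 0.5465 -0.0688] [0.046 0.128] 34.9
scene green 41 med [ 0.633  -0.3322  0.0361] lo [ 0.615 -0.349  0.031] hi [ 0.884 -0.046  0.144] rect [ 0.7748 -0.2397] [0.352 0.168] 57.1
scene yellow 45 med [ 0.4125 -0.1073  0.0108] lo [ 0.402 -0.138  0.004] hi [ 0.565 -0.088  0.045] rect [ 0.4806 -0.1006] [0.164 0.048] 10.3
scene blue 207 med [0.4943 0.0383 0.0415] lo [ 0.46  -0.183  0.015] hi [0.601 0.059 0.056] rect [ 0.5405 -0.0617] [0.059 0.248] 26.2
scene tray 3238 med [0.5463 0.3259 0.0109] lo [0.404 0.236 0.   ] hi [0.713 0.534 0.057] rect [0.5631 0.3846] [0.287 0.303] 85.6
```

View pics/sidez.png

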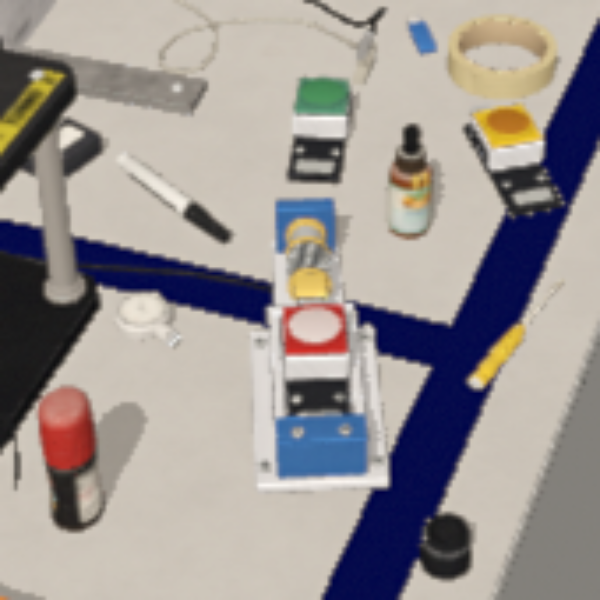

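The close view shows the mount's +x running towards the camera (world +y, slightly -x). All the carriers have their spigots pointing away. Next I write a move helper and go above the mount.

```bash
cat >> h.py <<'E'
def tool(yaw,pitch=0):
    """tool x heading yaw (deg), z down; pitch>0 lifts the tool -x side (spigot end)"""
    return R.from_euler('z',yaw,degrees=True)*R.from_euler('x',180,degrees=True)*R.from_euler('y',-pitch,degrees=True)
def delta(p,Rt,o=None):
    o=o or telemetry.get_obs(); R0=R.from_rotvec(o['tool_rot'])
    s=R0.inv().apply(np.array(p)-o['tool_pos'])/0.3; w=(R0.inv()*Rt).as_rotvec()/np.radians(30)
    print('turn',w.round(4),'shift',s.round(4),'| t',round(o['t'],2),'tcp',o['tool_pos'].round(4),'x-yaw',round(float(np.degrees(np.arctan2(*R0.as_matrix()[[1,0],0]))),2)); return w,s
E
python3 - <<'E'
from h import *
delta([.53,-.09,.30],tool(110))
E
```

```text
turn [-1.600e-03 -2.200e-03 -3.056e+00] shift [ 1.5826 -1.2422 -0.2297] | t 0.2 tcp [ 0.1964 -0.5929  0.2305] x-yaw 18.32
```

```bash
python3 -m pendant '[0,0,-0.4,0.16,-0.12,-0.2,1, 0,0,-0.7,0.35,-0.25,-0.23,1, 0,0,-1,0.5,-0.38,-0.23,1, 0,0,-1,0.65,-0.5,-0.23,1, 0,0,-1,0.8,-0.62,-0.23,1, 0,0,-1,0.8,-0.62,-0.23,1]'; python3 -c "
from h import *
delta([.53,-.09,.30],tool(110))"
```

```text
t: 0.95
tool_pos: [0.3672, -0.3387, 0.3005]
tool_rot: [2.863, 1.292, 0.001]
contact_force: [-0.6, 0.1, -0.1]
opening: 0.0855
grip_force: 0.0
turn [ 1.3000e-03  1.0000e-04 -2.0475e+00] shift [ 0.9805 -0.1416  0.0018] | t 0.95 tcp [ 0.3672 -0.3387  0.3005] x-yaw 48.58
```

```bash
python3 -m pendant '[0,0,-0.35,0.2,-0.03,0,1, 0,0,-0.7,0.4,-0.06,0,1, 0,0,-1,0.6,-0.09,0,1, 0,0,-1,0.8,-0.12,0,1, 0,0,-1,0.98,-0.14,0,1]'; python3 -m pendant '[0,0,-0.35,0,0,0,1, 0,0,-0.7,0,0,0,1, 0,0,-1,0,0,0,1, 0,0,-1,0,0,0,1, 0,0,-1,0,0,0,1]'
python3 - <<'E'
from h import *
d=grab('wrist'); save(d,'w1.png'); print(rays(d,[[280,210]]))
delta([.53,-.09,.30],tool(110))
E
```

```text
t: 1.58
tool_pos: [0.5309, -0.0927, 0.3002]
tool_rot: [2.436, 1.983, -0.0]
contact_force: [0.7, -0.8, -0.1]
opening: 0.0855
grip_force: 0.0
t: 2.2
tool_pos: [0.5299, -0.0943, 0.3001]
tool_rot: [-1.843, -2.544, 0.0]
contact_force: [-0.3, -0.3, -0.3]
opening: 0.0857
grip_force: 0.0
(array([ 0.50438351, -0.01554565,  0.44388372]), array([[ 0.0870374 , -0.28656359, -0.95409947]]))
turn [-0.0005 -0.0001 -0.0603] shift [0.0132 0.0046 0.0005] | t 2.25 tcp [ 0.5299 -0.0942  0.3002] x-yaw 108.19
```

View pics/w1.png

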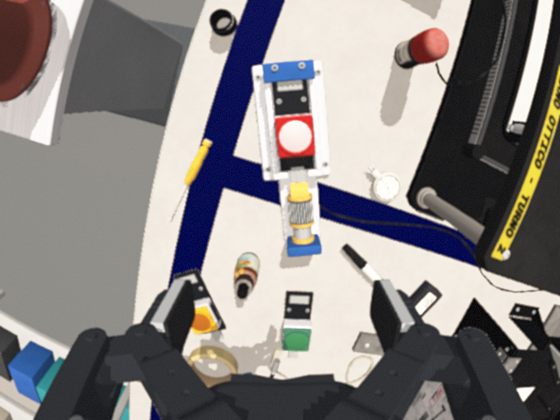

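The wrist view shows the mount upright: lip (288,70), red lens (295,137), sleeve grip (301,210), bracket (304,245), green carrier (297,335). Now I take positions from the colours and depth in this view.

```bash
cat >> h.py <<'E'
def rep(d,nm,lo,hi,box,zr=(0,.2)):
    h=hsv(d); lo=np.array(lo);hi=np.array(hi)
    m=cv2.inRange(h,lo,hi)>0
    if lo[0]<0: m=cv2.inRange(h,np.array([0,lo[1],lo[2]]),hi)+cv2.inRange(h,np.array([180+lo[0],lo[1],lo[2]]),np.array([180,hi[1],hi[2]]))>0
    mm=np.zeros(m.shape,bool); a,b,c,e=box; mm[b:e,a:c]=m[b:e,a:c]
    P=pts(d,mm); P=P[(P[:,2]>zr[0])&(P[:,2]<zr[1])]
    if len(P)<5: print(nm,len(P)); return P
    r=cv2.minAreaRect(P[:,:2].astype(np.float32))
    print(nm,len(P),'med',np.median(P,0).round(4),'z',P[:,2].min().round(3),P[:,2].max().round(3),'rect',np.round(r[0],4),np.round(r[1],4),round(r[2],1)); return P
E
python3 - <<'E'
from h import *
d=grab('wrist')
B=(100,110,90),(118,255,255)
rep(d,'lip',*B,(240,50,340,95),(.035,.2)); rep(d,'bracket',*B,(270,225,340,265),(.045,.2))
rep(d,'red',(-8,110,70),(8,255,255),(265,105,325,165),(.05,.09)); 
rep(d,'green',(60,80,40),(95,255,255),(270,310,325,360),(.02,.09)); 
rep(d,'brassgrip',(18,60,60),(34,255,255),(275,175,330,245),(.02,.09)); 
rep(d,'spray',(-8,110,70),(8,255,255),(390,20,460,70),(.05,.15))
E
```

```text
lip 791 med [0.4956 0.0327 0.0488] z 0.04 0.051 rect [0.4959 0.0333] [0.0592 0.0231] 24.0
bracket 344 med [ 0.5864 -0.1736  0.0565] z 0.045 0.059 rect [ 0.5868 -0.1746] [0.0428 0.0123] 23.7
red 660 med [ 0.5262 -0.0384  0.0679] z 0.059 0.072 rect [ 0.5273 -0.0388] [0.0432 0.0482] 23.7
green 508 med [ 0.6319 -0.3325  0.0392] z 0.035 0.043 rect [ 0.6332 -0.3364] [0.0396 0.0442] 14.6
brassgrip 603 med [ 0.5618 -0.1117  0.0462] z 0.03 0.051 rect [ 0.5676 -0.1314] [0.0315 0.0818] 23.7
spray 987 med [0.6324 0.1147 0.1028] z 0.06 0.109 rect [0.6366 0.1185] [0.0305 0.0363] 10.2
```

```bash
cat >> h.py <<'E'
MY=113.7; ux=np.array([np.cos(np.radians(MY)),np.sin(np.radians(MY)),0]); uy=np.array([-ux[1],ux[0],0]); MO=np.array([.5207,-.0250,0])
def W(x,y,z): return MO+x*ux+y*uy+np.array([0,0,z])
def M_(P): Q=np.atleast_2d(P)-MO; return np.c_[Q@ux,Q@uy,Q[:,2]]
E
python3 - <<'E'
from h import *
d=grab('wrist')
save(d,'w1c.png',(255,165,345,260))
m=np.zeros((420,560),bool); m[165:260,270:340]=1
P=M_(pts(d,m)); P=P[(abs(P[:,1])<.006)]
for a in range(-175,-60,5):
    q=P[(P[:,0]*1000>=a)&(P[:,0]*1000<a+5)]
    if len(q): print(a,len(q),np.median(q[:,2]).round(4))
print(proj(d,[W(x/1000,0,.048) for x in (-70,-76,-80,-90,-100,-110,-120,-130,-140,-150,-158)]).round(0).tolist())
E
```

```text
-175 6 0.0561
-170 29 0.0572
-165 36 0.0569
-160 55 0.0515
-155 40 0.0465
-150 30 0.045
-145 32 0.0447
-140 22 0.0447
-135 35 0.0494
-130 30 0.049
-125 35 0.0488
-120 35 0.049
-115 35 0.0486
-110 35 0.0487
-105 37 0.0488
-100 37 0.049
-95 38 0.0471
-90 39 0.0467
-85 39 0.0463
-80 45 0.0429
-75 38 0.0403
-70 34 0.0401
-65 38 0.0401
[[298.0, 179.0], [298.0, 184.0], [298.0, 187.0], [299.0, 195.0], [300.0, 202.0], [300.0, 210.0], [301.0, 217.0], [301.0, 224.0], [302.0, 231.0], [303.0, 238.0], [303.0, 244.0]]
```

View pics/w1c.png

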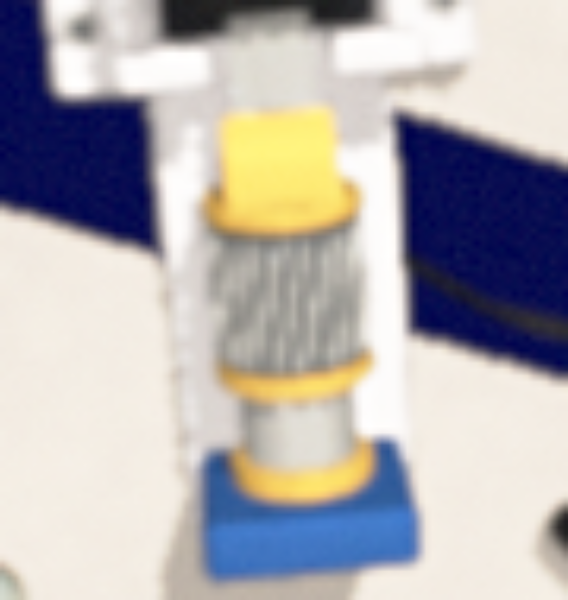

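The knurled grip spans mount x -96 to -136 mm, so its centre is at -116. Now I go there.

```bash
python3 -c "
from h import *
delta(W(-.116,0,.12),tool(MY)); delta(W(-.116,0,.014),tool(MY))"
```

```text
turn [-2.000e-04  1.000e-04 -1.819e-01] shift [-0.1568  0.0796  0.6009] | t 2.35 tcp [ 0.5299 -0.094   0.3003] x-yaw 108.24
turn [-2.000e-04  1.000e-04 -1.819e-01] shift [-0.1568  0.0796  0.9543] | t 2.35 tcp [ 0.5299 -0.094   0.3003] x-yaw 108.24
```

```bash
python3 -m pendant '[0,0,-0.18,-0.157,0.08,0.15,1, 0,0,-0.18,-0.157,0.08,0.3,1, 0,0,-0.18,-0.157,0.08,0.45,1, 0,0,-0.18,-0.157,0.08,0.6,1, 0,0,-0.18,-0.157,0.08,0.6,1]'
python3 - <<'E'
from h import *
d=grab('wrist'); save(d,'w2.png')
delta(W(-.116,0,.014),tool(MY))
B=(100,110,90),(118,255,255)
for nm,b in (('lip',(150,0,420,200)),('bracket',(150,200,420,420))):
    P=rep(d,nm,*B,b,(.04,.2)); 
    if len(P): print(M_(np.median(P,0)).round(4))
P=rep(d,'red',(-8,110,70),(8,255,255),(200,50,400,300),(.05,.09)); print(M_(np.median(P,0)).round(4))
P=rep(d,'brass',(18,60,60),(34,255,255),(200,150,400,400),(.03,.09)); P=M_(P); print(P.min(0),P.max(0),np.median(P,0))
E
```

```text
t: 2.98
tool_pos: [0.5644, -0.1299, 0.1157]
tool_rot: [-1.713, -2.622, 0.003]
contact_force: [0.5, 0.9, 0.7]
opening: 0.0856
grip_force: 0.0
turn [-0.0048 -0.0046 -0.0002] shift [-0.0038  0.0025  0.3502] | t 3.02 tcp [ 0.5665 -0.1306  0.1191] x-yaw 113.7
lip 0
bracket 1233 med [ 0.5865 -0.1737  0.0564] z 0.04 0.059 rect [ 0.5872 -0.1753] [0.0433 0.0146] 23.7
[[-0.1626 -0.0005  0.0564]]
red 2421 med [ 0.5294 -0.0441  0.0682] z 0.059 0.072 rect [ 0.5282 -0.0392] [0.0438 0.0455] 24.0
[[-0.021  -0.0003  0.0682]]
brass 1948 med [ 0.5615 -0.1107  0.0464] z 0.03 0.051 rect [ 0.5679 -0.1605] [0.1389 0.0587] 86.5
[-0.19140983 -0.01703222  0.0300103 ] [-0.07614711  0.06905257  0.05142256] [-0.09409128 -0.00088467  0.0463744 ]
```

View pics/w2.png

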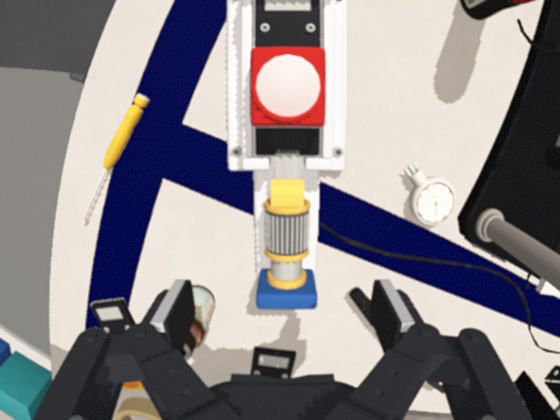

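The sleeve and bracket lie centred below the tool. The brown dropper is at (200,300), near the left finger, so I check its clearance first.

Run:
```python
from h import *
d=grab('side')
m=np.zeros((420,560),bool); m[155:190,297:317]=1
P=pts(d,m); P=P[P[:,2]>.02]; print(np.c_[M_(P)].min(0),M_(P).max(0),np.median(M_(P),0))
for f in (-.057,.057): print(f, W(-.116,f,0), W(-.145,f,0))
```

```text
[-0.20689453  0.05269222  0.02015325] [-0.10384471  0.10442507  0.17300856] [-0.18641824  0.08318024  0.05955951]
-0.057 [ 0.61951871 -0.10830584  0.        ] [ 0.6311752  -0.13486005  0.        ]
0.057 [ 0.51513317 -0.15412788  0.        ] [ 0.52678966 -0.1806821   0.        ]
```

```bash
python3 -m pendant '[0,0,0,-0.002,0.002,0.12,1, 0,0,0,-0.002,0.002,0.24,1, 0,0,0,-0.002,0.002,0.32,1, 0,0,0,-0.002,0.002,0.353,1, 0,0,0,-0.002,0.002,0.353,1]'; python3 -c "
from h import *
delta(W(-.116,0,.014),tool(MY))"
```

```text
t: 3.7
tool_pos: [0.5696, -0.1316, 0.016]
tool_rot: [1.716, 2.629, 0.001]
contact_force: [0.9, 0.5, -1.2]
opening: 0.0855
grip_force: 0.0
turn [0.0031 0.003  0.0006] shift [ 0.0043 -0.0062  0.0067] | t 3.7 tcp [ 0.5696 -0.1316  0.016 ] x-yaw 113.72
```

```bash
python3 -m pendant '[0,0,0,0,0,0,0.3, 0,0,0,0,0,0,0.3, 0,0,0,0,0,0,0.3, 0,0,0,0,0,0,0.3]' 35; python3 -m pendant '[0,0,0,0,0,0,0.2, 0,0,0,0,0,0,0.2, 0,0,0,0,0,0,0.2, 0,0,0,0,0,0,0.2]' 35; python3 -c "
from h import *
delta(W(-.116,0,.014),tool(MY))"
```

```text
t: 4.2
tool_pos: [0.568, -0.1318, 0.0154]
tool_rot: [-1.717, -2.63, 0.003]
contact_force: [-4.6, -0.9, 5.8]
opening: 0.0308
grip_force: 34.4
t: 4.7
tool_pos: [0.568, -0.1318, 0.0154]
tool_rot: [-1.717, -2.63, 0.003]
contact_force: [-4.3, -0.5, 5.9]
opening: 0.0309
grip_force: 34.4
turn [-0.0035  0.0004  0.0012] shift [ 0.0026 -0.0012  0.0047] | t 4.7 tcp [ 0.568  -0.1318  0.0154] x-yaw 113.74
```

Gripped. Now I pull 12 mm back along tool -x.

```bash
python3 -m pendant '[0,0,0,-0.02,0,0,0.2, 0,0,0,-0.04,0,0,0.2, 0,0,0,-0.04,0,0,0.2, 0,0,0,-0.04,0,0,0.2]' 35
python3 - <<'E'
from h import *
o=telemetry.get_obs(); print(M_(o['tool_pos']),o['contact_force'])
d=grab('wrist')
P=rep(d,'red',(-8,110,70),(8,255,255),(150,0,420,300),(.05,.12))
P=rep(d,'blk',(-8,110,70),(8,255,255),(150,0,420,300),(.05,.12)); q=M_(P); A=np.c_[q[:,0],np.ones(len(q))]; print(np.linalg.lstsq(A,q[:,2],rcond=None)[0])
E
```

```text
t: 5.2
tool_pos: [0.5721, -0.1413, 0.0153]
tool_rot: [-1.715, -2.627, 0.0]
contact_force: [-6.6, 3.9, 9.8]
opening: 0.0306
grip_force: 34.7
[[-0.12712933 -0.0003316   0.01532091]] [-6.62113351  3.89783175  9.76016613]
red 7677 med [ 0.5335 -0.0509  0.0808] z 0.077 0.085 rect [ 0.5308 -0.0465] [0.043  0.0195] 23.9
blk 7677 med [ 0.5335 -0.0509  0.0808] z 0.077 0.085 rect [ 0.5308 -0.0465] [0.043  0.0195] 23.9
[0.00487299 0.08103015]
```

The carrier has popped: its block is 13 mm higher. Now I let the sleeve go and rise.

```bash
python3 -m pendant '[0,0,0,0,0,0,1, 0,0,0,0,0,0,1, 0,0,0,0,0,0,1, 0,0,0,0,0,0,1, 0,0,0,0,0,-0.1,1, 0,0,0,0,0,-0.25,1, 0,0,0,0,0,-0.4,1, 0,0,0,0,0,-0.5,1, 0,0,0,0,0,-0.5,1]'
python3 - <<'E'
from h import *
o=telemetry.get_obs(); print(M_(o['tool_pos']),o['contact_force'])
d=grab('wrist'); save(d,'w3.png')
P=rep(d,'red',(-8,110,70),(8,255,255),(150,0,420,300),(.07,.12)); q=M_(P)
A=np.c_[q[:,:2],np.ones(len(q))]; c=np.linalg.lstsq(A,q[:,2],rcond=None)[0]; print(c,np.degrees(np.arctan(c[0])),q.min(0),q.max(0))
E
```

```text
t: 6.38
tool_pos: [0.5751, -0.143, 0.168]
tool_rot: [1.714, 2.625, 0.002]
contact_force: [0.5, 0.3, -0.1]
opening: 0.0858
grip_force: 0.0
[[-0.1299247  -0.00241997  0.16802115]] [ 0.51723372  0.29134922 -0.11154916]
red 1683 med [ 0.527  -0.0403  0.0797] z 0.072 0.085 rect [ 0.5247 -0.0332] [0.043  0.0469] 23.6
[-0.13820706 -0.00763398  0.077274  ] -7.86883250735951 [-0.03258848 -0.02183961  0.07151715] [0.01431984 0.02111033 0.08536822]
```

View pics/w3.png

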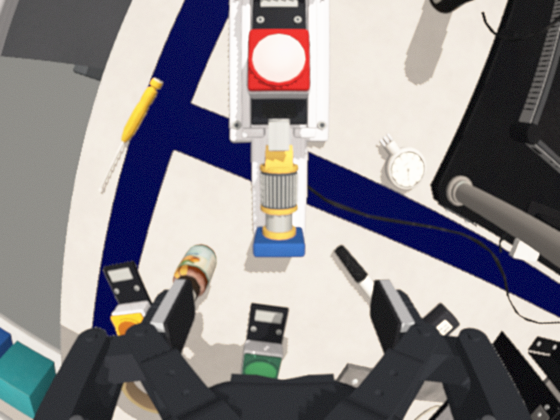

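Red now sits tilted by 7.9°, with the spigot over the forward hood. The sleeve has snapped home, with its rear ring at (280,205). Now the grasp of the red block with the tool tilted 8°.

```bash
cat >> h.py <<'E'
def tcp(g,yaw,pitch,off):
    """TCP for grip point g, TCP 'off' beyond grip point along tool z"""
    Rt=tool(yaw,pitch); return np.array(g)+off*Rt.as_matrix()[:,2],Rt
E
python3 -c "
from h import *
for off in (-.05,.016): delta(*tcp(W(-.0115,0,.0622),MY,8,off))"
```

```text
turn [ 0.0033 -0.2635  0.0004] shift [ 0.4148 -0.0048  0.1782] | t 6.42 tcp [ 0.5738 -0.1425  0.1654] x-yaw 113.72
turn [ 0.0033 -0.2635  0.0004] shift [ 0.3845 -0.0051  0.3961] | t 6.42 tcp [ 0.5738 -0.1425  0.1654] x-yaw 113.72
```

```bash
python3 -m pendant '[0,-0.1,0,0.15,-0.005,0.0,1, 0,-0.2,0,0.3,-0.005,0.05,1, 0,-0.265,0,0.415,-0.005,0.12,1, 0,-0.265,0,0.415,-0.005,0.178,1, 0,-0.265,0,0.405,-0.005,0.25,1, 0,-0.265,0,0.394,-0.005,0.33,1, 0,-0.265,0,0.385,-0.005,0.396,1, 0,-0.265,0,0.385,-0.005,0.396,1]'; python3 -c "
from h import *
delta(*tcp(W(-.0115,0,.0622),MY,8,.016)); print(telemetry.get_obs()['contact_force'])"
```

```text
t: 7.42
tool_pos: [0.523, -0.0376, 0.0421]
tool_rot: [1.657, 2.536, -0.119]
contact_force: [-0.1, 0.3, 0.8]
opening: 0.0853
grip_force: 0.0
turn [-0.0109 -0.0084 -0.0001] shift [-0.0059  0.0098 -0.0135] | t 7.42 tcp [ 0.523  -0.0376  0.0421] x-yaw 113.7
[-0.10609108  0.3421214   0.82345963]
```

```bash
python3 -m pendant '[0,0,0,0,0.0,0,1, 0,0,0,0,0,0,1]'; python3 -c "
from h import *
delta(*tcp(W(-.0115,0,.0622),MY,8,.016)); print(telemetry.get_obs()['contact_force'])"
```

```text
t: 7.68
tool_pos: [0.5261, -0.0373, 0.0466]
tool_rot: [1.652, 2.53, -0.114]
contact_force: [-0.1, 0.3, -0.1]
opening: 0.0855
grip_force: 0.0
turn [0.0027 0.     0.    ] shift [-0.0007 -0.      0.0009] | t 7.67 tcp [ 0.5261 -0.0373  0.0466] x-yaw 113.7
[-0.08706781  0.2867268  -0.07964042]
```

```bash
python3 -m pendant '[0,0,0,0,0,0,0.45, 0,0,0,0,0,0,0.45, 0,0,0,0,0,0,0.45, 0,0,0,0,0,0,0.45, 0,0,0,0,0,0,0.45]' 50; python3 -c "
from h import *
print(M_(telemetry.get_obs()['tool_pos']))"
```

```text
t: 8.3
tool_pos: [0.5257, -0.037, 0.0461]
tool_rot: [1.652, 2.531, -0.114]
contact_force: [-1.3, 0.4, 4.1]
opening: 0.0452
grip_force: 57.0
[[-0.01303231  0.0002799   0.04609197]]
```

```bash
python3 -m pendant '[0,0,0,-0.015,0,0,0.45, 0,0,0,-0.03,0,0,0.45, 0,0,0,-0.047,0,0,0.45, 0,0,0,-0.05,0,0,0.45, 0,0,0,-0.06,0,-0.05,0.45, 0,0,0,-0.07,0,-0.12,0.45, 0,0,0,-0.09,0,-0.24,0.45, 0,0,0,-0.11,0,-0.36,0.45, 0,0,0,-0.13,0,-0.5,0.45, 0,0,0,-0.13,0,-0.5,0.45]' 50
python3 - <<'E'
from h import *
d=grab('side')
P=rep(d,'tray',(6,150,60),(18,255,255),(120,270,300,410))
r=cv2.minAreaRect(P[P[:,2]>.034][:,:2].astype(np.float32)); print(r)
q=P[P[:,2]<.008]; print('floor',q.min(0),q.max(0))
c=cv2.boxPoints(r); print(c)
# divider: points z 20..30
v=P[(P[:,2]>.021)&(P[:,2]<.029)]; ins=v[(abs(v[:,1]-r[0][1])<.05)]; print(np.histogram(ins[:,0],20))
E
```

```text
t: 9.55
tool_pos: [0.535, -0.0542, 0.2052]
tool_rot: [1.648, 2.524, -0.11]
contact_force: [0.4, 0.9, -2.2]
opening: 0.0452
grip_force: 56.6
tray 10131 med [0.5394 0.3253 0.0044] z 0.0 0.047 rect [0.5384 0.3301] [0.1804 0.2602] 85.4
((0.5384103655815125, 0.3300507366657257), (0.18044918775558472, 0.2601534426212311), 85.40254211425781)
floor [4.07597078e-01 2.35852139e-01 6.24944110e-06] [0.66739286 0.42355742 0.00799937]
[[0.40152025 0.2505427 ]
 [0.6608366  0.2296902 ]
 [0.6753005  0.40955877]
 [0.41598415 0.43041128]]
(array([26,  0,  0,  0,  0,  0,  0,  0,  0,  0,  0,  0,  0, 15, 76,  0,  0,
        0,  0, 83]), array([0.40895429, 0.42192418, 0.43489407, 0.44786397, 0.46083386,
       0.47380375, 0.48677364, 0.49974353, 0.51271343, 0.52568332,
       0.53865321, 0.5516231 , 0.564593  , 0.57756289, 0.59053278,
       0.60350267, 0.61647256, 0.62944246, 0.64241235, 0.65538224,
       0.66835213]))
```

Red is out. The tray is at (.538,.330), turned -4.6°, with its small space at the +x end, so the centre of the large space is at about (.504,.333).

```bash
python3 -c "
from h import *
for z in (.16,.0085): delta([.507,.3295,z],tool(130))"
```

```text
turn [-0.0321  0.2693 -0.5421] shift [ 1.2132  0.4328 -0.0299] | t 9.6 tcp [ 0.5335 -0.0538  0.202 ] x-yaw 113.7
turn [-0.0321  0.2693 -0.5421] shift [1.2844 0.4311 0.4701] | t 9.6 tcp [ 0.5335 -0.0538  0.202 ] x-yaw 113.7
```

```bash
python3 -m pendant '[0,0.09,-0.18,0.1,0.04,-0.03,0.45, -0.01,0.18,-0.36,0.25,0.09,-0.05,0.45, -0.03,0.269,-0.542,0.4,0.15,-0.05,0.45, -0.03,0.269,-0.542,0.55,0.2,-0.04,0.45, -0.03,0.269,-0.542,0.7,0.25,-0.03,0.45, -0.03,0.269,-0.542,0.85,0.31,-0.03,0.45, -0.03,0.269,-0.542,0.95,0.34,-0.03,0.45, -0.03,0.269,-0.542,0.95,0.34,-0.03,0.45]' 50;  python3 -c "
from h import *
for z in (.10,.0085): delta([.507,.3295,z],tool(130))"
```

```text
t: 10.6
tool_pos: [0.5098, 0.2482, 0.166]
tool_rot: [-1.32, -2.842, 0.008]
contact_force: [-0.5, -1.1, -2.0]
opening: 0.0446
grip_force: 56.4
turn [-0.0161 -0.01    0.0061] shift [0.2119 0.1698 0.2198] | t 10.6 tcp [0.5098 0.2482 0.166 ] x-yaw 130.18
turn [-0.0161 -0.01    0.0061] shift [0.2103 0.1723 0.5248] | t 10.6 tcp [0.5098 0.2482 0.166 ] x-yaw 130.18
```

```bash
python3 -m pendant '[0,0,0,0.1,0.08,0,0.45, 0,0,0,0.21,0.17,0,0.45, 0,0,0,0.21,0.17,0.1,0.45, 0,0,0,0.21,0.17,0.22,0.45, 0,0,0,0.21,0.17,0.34,0.45, 0,0,0,0.21,0.17,0.42,0.45, 0,0,0,0.21,0.17,0.47,0.45, 0,0,0,0.21,0.17,0.47,0.45, 0,0,0,0.21,0.17,0.47,0.45]' 50;  python3 -c "
from h import *
delta([.507,.3295,.0085],tool(130)); print(telemetry.get_obs()['contact_force'])"
```

```text
t: 11.72
tool_pos: [0.5107, 0.3283, 0.0293]
tool_rot: [-1.327, -2.844, 0.001]
contact_force: [-0.0, 0.5, -0.9]
opening: 0.0449
grip_force: 56.4
turn [-0.0034 -0.0056 -0.0007] shift [ 0.0106 -0.0067  0.0692] | t 11.72 tcp [0.5107 0.3283 0.0293] x-yaw 129.98
[-0.03048872  0.48385815 -0.85225913]
```

```bash
python3 -m pendant '[0,0,0,0,0,0.03,0.45, 0,0,0,0,0,0.055,0.45, 0,0,0,0,0,0.065,0.45, 0,0,0,0,0,0.067,0.45, 0,0,0,0,0,0.067,0.45]' 50;  python3 -c "
from h import *
o=telemetry.get_obs();print(o['tool_pos'],o['contact_force'],o['wrist_torque'])"
```

```text
t: 12.35
tool_pos: [0.5097, 0.3284, 0.0082]
tool_rot: [-1.326, -2.843, 0.002]
contact_force: [-0.5, -0.1, -0.1]
opening: 0.0452
grip_force: 56.7
[0.50969786 0.3283933  0.00815672] [-0.51057151 -0.05759437 -0.14667704] [0.04704496 0.11810057 0.10968536]
```

The weight is off the wrist, so red is resting. Now I release it.

```bash
python3 -m pendant '[0,0,0,0,0,0.002,0.45, 0,0,0,0,0,0.002,0.6, 0,0,0,0,0,0.002,0.8, 0,0,0,0,0,0.0,0.8, 0,0,0,0,0,-0.1,0.8, 0,0,0,0,0,-0.25,0.9, 0,0,0,0,0,-0.4,1, 0,0,0,0,0,-0.5,1, 0,0,0,0,0,-0.5,1]';  python3 - <<'E'
from h import *
d=grab('wrist'); save(d,'w4.png')
P=rep(d,'red',(-8,110,70),(8,255,255),(100,0,460,420),(.03,.06))
A=np.c_[P[:,:2],np.ones(len(P))]; print(np.linalg.lstsq(A,P[:,2],rcond=None)[0])
for g in [(.633,-.336)]: delta([.633,-.3364,.2],tool(105))
E
```

```text
t: 13.48
tool_pos: [0.5124, 0.3291, 0.1618]
tool_rot: [-1.328, -2.847, -0.006]
contact_force: [-0.0, -0.1, 0.4]
opening: 0.0852
grip_force: 0.0
red 1292 med [0.5088 0.33   0.0398] z 0.03 0.044 rect [0.4462 0.3451] [0.1397 0.1469] 31.1
[0.00696407 0.00072188 0.03621501]
turn [-0.0031 -0.005   0.833 ] shift [-1.9589 -1.1129 -0.141 ] | t 13.53 tcp [0.511  0.3285 0.1591] x-yaw 129.99
```

View pics/w4.png

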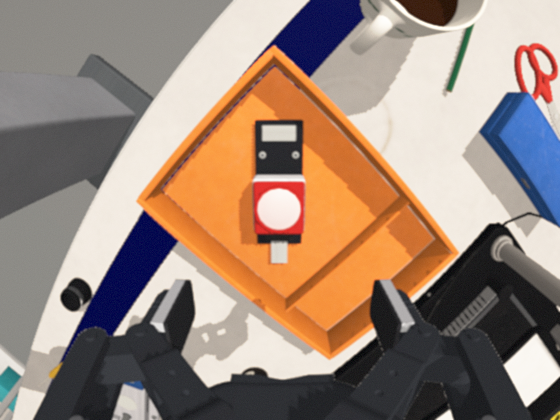

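Red lies flat, lens up, in the large space at (278,200). Before travelling I check for tall obstacles on the way to green.

Run:
```python
from h import *
Q=[]
for n in ['side','scene']:
    d=grab(n); Q.append(pts(d,np.ones((420,560),bool)))
P=np.vstack(Q); P=P[(P[:,2]>.1)&(P[:,2]<.7)&(P[:,0]>.45)&(P[:,0]<.85)]
for y in np.arange(-.5,.3,.05):
    q=P[(P[:,1]>=y)&(P[:,1]<y+.05)]
    if len(q)>3: print(y.round(2),len(q),'minx',np.percentile(q[:,0],2).round(3),'zmax',q[:,2].max().round(3))
```

```text
-0.1 461 minx 0.716 zmax 0.221
-0.05 538 minx 0.739 zmax 0.22
-0.0 548 minx 0.753 zmax 0.222
0.05 719 minx 0.724 zmax 0.235
0.1 1327 minx 0.639 zmax 0.688
0.15 1679 minx 0.709 zmax 0.7
0.2 2269 minx 0.465 zmax 0.7
0.25 7066 minx 0.452 zmax 0.7
```

```bash
python3 -m pendant '[0,0,0.1,-0.12,-0.1,-0.08,1, 0,0,0.2,-0.27,-0.21,-0.13,1, 0,0,0.3,-0.42,-0.33,-0.14,1, 0,0,0.5,-0.57,-0.45,-0.14,1, 0,0,0.7,-0.72,-0.56,-0.14,1, 0,0,0.8,-0.85,-0.62,-0.14,1, 0,0,0.83,-0.98,-0.66,-0.14,1]';  python3 -c "
from h import *
delta([.625,-.36,.2],tool(104.6))"
```

```text
t: 14.5
tool_pos: [0.5467, -0.0258, 0.1972]
tool_rot: [-1.908, -2.486, 0.007]
contact_force: [0.4, -0.6, 0.2]
opening: 0.0853
grip_force: 0.0
turn [-0.0155 -0.0065  0.0133] shift [-1.1435 -0.0364 -0.0131] | t 14.5 tcp [ 0.5467 -0.0258  0.1972] x-yaw 105.0
```

```bash
python3 -m pendant '[0,0,0,-0.18,-0.01,0,1, 0,0,0,-0.36,-0.02,0,1, 0,0,0,-0.54,-0.03,0,1, 0,0,0,-0.72,-0.03,0,1, 0,0,0,-0.74,-0.03,0,1, 0,0,0,-0.74,-0.03,0,1]';  python3 - <<'E'
from h import *
d=grab('wrist'); save(d,'w5.png')
P=rep(d,'green',(60,80,40),(95,255,255),(150,80,420,420),(.033,.05))
m=np.ones((420,560),bool); A=pts(d,m)
q=A[(np.hypot(A[:,0]-.6325,A[:,1]+.335)<.1)&(A[:,2]>.004)&(A[:,2]<.012)&(A[:,1]>-.31)]; r=cv2.minAreaRect(q[:,:2].astype(np.float32)); print('plate',len(q),r)
B=A[(np.hypot(A[:,0]-.6325,A[:,1]+.335)<.045)&(A[:,2]>.02)]; r=cv2.minAreaRect(B[:,:2].astype(np.float32)); print('block',len(B),r, np.percentile(B[:,2],[5,50,95]))
delta([.6325,-.335,.1],tool(104.6))
E
```

```text
t: 15.25
tool_pos: [0.5961, -0.2406, 0.1971]
tool_rot: [-1.906, -2.487, 0.004]
contact_force: [-0.5, 0.9, -0.0]
opening: 0.0851
grip_force: 0.0
green 1382 med [ 0.6329 -0.334   0.0392] z 0.035 0.043 rect [ 0.6338 -0.3378] [0.0416 0.0473] 14.6
plate 1560 ((0.621641218662262, -0.2900647521018982), (0.04364347085356712, 0.050485432147979736), 14.588981628417969)
block 2062 ((0.6295157670974731, -0.3435623347759247), (0.05850284546613693, 0.059815820306539536), 14.632399559020996) [0.02569227 0.03882515 0.06004064]
turn [-0.0126 -0.0078  0.0173] shift [-0.339   0.036   0.3237] | t 15.3 tcp [ 0.5963 -0.2399  0.1976] x-yaw 105.12
```

View pics/w5.png

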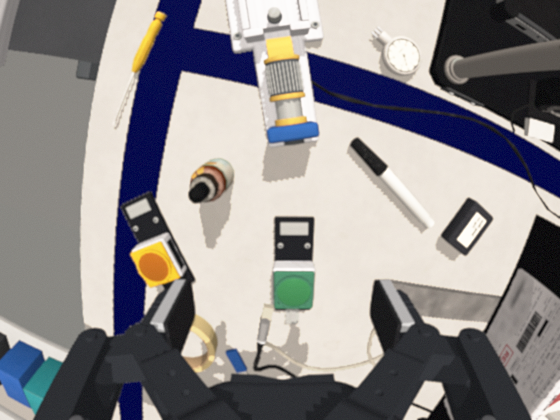

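Green is at (295,290) with spigot down-image, yaw 104.6°, grip point about (.634,-.338). I check the tape clearance and plan the descent.

Run:
```python
from h import *
d=grab('side'); A=pts(d,np.ones((420,560),bool))
q=A[(A[:,2]>.015)&(A[:,2]<.05)&(A[:,0]>.4)&(A[:,0]<.75)&(A[:,1]<-.25)&(A[:,1]>-.5)]
c=np.array([np.cos(np.radians(104.6)),np.sin(np.radians(104.6))]); n=np.array([-c[1],c[0]])
v=q[:,:2]-[.634,-.338]; x=v@c; y=v@n
s=y[(abs(x)<.02)&(abs(y)>.027)]; print(np.sort(s)[[0,-1]] if len(s) else None, s[s>0].min() if (s>0).any() else None, s[s<0].max() if (s<0).any() else None)
delta([.634,-.338,.1],tool(104.6)); delta([.634,-.338,.011],tool(104.6))
```

```text
[-0.11418214  0.17099008] 0.027008140485694502 -0.1064155315150281
turn [-0.0115 -0.0065  0.0186] shift [-0.3505  0.037   0.3257] | t 15.35 tcp [ 0.5964 -0.2396  0.1981] x-yaw 105.16
turn [-0.0115 -0.0065  0.0186] shift [-0.3516  0.0388  0.6224] | t 15.35 tcp [ 0.5964 -0.2396  0.1981] x-yaw 105.16
```

```bash
python3 -m pendant '[0,0,0.01,-0.17,0.02,0.1,0.95, -0.01,-0.006,0.018,-0.35,0.038,0.25,0.85, -0.01,-0.006,0.018,-0.35,0.038,0.36,0.85, -0.01,-0.006,0.018,-0.35,0.038,0.48,0.85, -0.01,-0.006,0.018,-0.35,0.038,0.58,0.85, -0.01,-0.006,0.018,-0.35,0.038,0.622,0.85, -0.01,-0.006,0.018,-0.35,0.038,0.622,0.85, -0.01,-0.006,0.018,-0.35,0.038,0.622,0.85]'; python3 -c "
from h import *
delta([.634,-.338,.011],tool(104.6)); print(telemetry.get_obs()['contact_force'])"
```

```text
t: 16.35
tool_pos: [0.6356, -0.3396, 0.0146]
tool_rot: [1.919, 2.482, -0.0]
contact_force: [-0.3, 0.1, -0.9]
opening: 0.0724
grip_force: 0.0
turn [ 0.005   0.0071 -0.0004] shift [ 0.0066 -0.0038  0.0119] | t 16.35 tcp [ 0.6356 -0.3396  0.0146] x-yaw 104.59
[-0.28705104  0.08617568 -0.89863367]
```

```bash
python3 -m pendant '[0,0,0,0.004,0,0.005,0.85, 0,0,0,0.004,0,0.005,0.45, 0,0,0,0.004,0,0.005,0.45, 0,0,0,0.004,0,0.005,0.45, 0,0,0,0.004,0,0.005,0.45]' 60; python3 -c "
from h import *
delta([.634,-.338,.011],tool(104.6)); print(telemetry.get_obs()['contact_force'])"
```

```text
t: 16.98
tool_pos: [0.6346, -0.3386, 0.0119]
tool_rot: [1.921, 2.483, -0.001]
contact_force: [-1.1, 0.3, 4.7]
opening: 0.0445
grip_force: 64.7
turn [ 0.0028  0.0046 -0.0017] shift [ 0.0023 -0.0014  0.0031] | t 16.98 tcp [ 0.6346 -0.3386  0.0119] x-yaw 104.55
[-1.08282534  0.34584603  4.68472096]
```

```bash
cat >> h.py <<'E'
def car(s,p,lift=0,xe=60.,off=11.,ze=30.5,dx=-.7):
    """TCP for green carrier: plain end's lower corner s mm back along its axis, lift mm up, pitch p deg"""
    c,n=np.cos(np.radians(p)),np.sin(np.radians(p))
    ax=np.array([c,0,-n]); nz=np.array([n,0,c])   # carrier x and z in mount (mm)
    q=np.array([xe,0,ze+lift])-s*ax+(-75+dx)*ax+(22-off)*nz
    return W(*(q/1000)),tool(MY,p)
E
python3 -m pendant '[0,0,0,0,0,-0.08,0.45, 0,0,0,0,0,-0.2,0.45, 0,0,0,0,0,-0.34,0.45, 0,0,0,0,0,-0.48,0.45, 0,0,0,0,0,-0.56,0.45, 0,0,0,0,0,-0.56,0.45, 0,0,0,0,0,-0.56,0.45]' 60; python3 -c "
from h import *
print(telemetry.get_obs()['contact_force']);delta(*car(30,8,90)); print(M_(car(0,8)[0]),M_(car(0,0)[0]))"
```

```text
t: 17.85
tool_pos: [0.6329, -0.3373, 0.1764]
tool_rot: [-1.921, -2.483, 0.001]
contact_force: [-0.0, 0.3, -3.2]
opening: 0.0444
grip_force: 64.0
[-0.04234992  0.2597521  -3.21973571]
turn [-0.0249 -0.2692 -0.3041] shift [ 0.9594 -0.0772  0.1026] | t 17.85 tcp [ 0.6329 -0.3373  0.1764] x-yaw 104.55
[[-1.34323887e-02  3.02357715e-17  5.19283525e-02]] [[-1.57000000e-02 -3.02193961e-17  4.15000000e-02]]
```

```bash
python3 -m pendant '[0,0,0,0.12,-0.01,0,0.45, 0,-0.07,-0.08,0.28,-0.02,0,0.45, -0.01,-0.14,-0.16,0.45,-0.035,0,0.45, -0.02,-0.2,-0.25,0.62,-0.05,0.02,0.45, -0.025,-0.269,-0.304,0.79,-0.065,0.06,0.45, -0.025,-0.269,-0.304,0.92,-0.077,0.1,0.45, -0.025,-0.269,-0.304,0.96,-0.077,0.103,0.45, -0.025,-0.269,-0.304,0.96,-0.077,0.103,0.45, -0.025,-0.269,-0.304,0.96,-0.077,0.103,0.45]' 60
python3 - <<'E'
from h import *
print(telemetry.get_obs()['contact_force'])
for a in ((30,8,90),(30,8,30),(17,8,0)): delta(*car(*a))
d=grab('side'); save(d,'s2.png',(230,120,340,260))
P=rep(d,'green',(60,80,40),(95,255,255),(230,120,340,260),(.1,.25)); q=M_(P); print(np.median(q,0)); A=np.c_[q[:,:2],np.ones(len(q))]; print(np.linalg.lstsq(A,q[:,2],rcond=None)[0])
print('tcp',M_(telemetry.get_obs()['tool_pos']))
E
```

```text
t: 18.98
tool_pos: [0.5397, -0.0661, 0.1478]
tool_rot: [1.652, 2.526, -0.116]
contact_force: [0.4, 0.2, -2.0]
opening: 0.045
grip_force: 63.9
[ 0.42312409  0.20165731 -2.04134751]
turn [ 0.0038  0.007  -0.0026] shift [ 0.0079 -0.0031  0.0045] | t 18.98 tcp [ 0.5397 -0.0661  0.1478] x-yaw 113.62
turn [ 0.0038  0.007  -0.0026] shift [ 0.0364 -0.0035  0.2025] | t 18.98 tcp [ 0.5397 -0.0661  0.1478] x-yaw 113.62
turn [ 0.0038  0.007  -0.0026] shift [ 0.094  -0.0038  0.3013] | t 18.98 tcp [ 0.5397 -0.0661  0.1478] x-yaw 113.62
green 248 med [ 0.5346 -0.0593  0.174 ] z 0.165 0.181 rect [ 0.535  -0.0619] [0.0418 0.0446] 23.4
[-0.0377758   0.00150327  0.17401175]
[-0.16416443 -0.00230134  0.16754723]
tcp [[-0.04542193 -0.00095398  0.147978  ]]
```

View pics/s2.png

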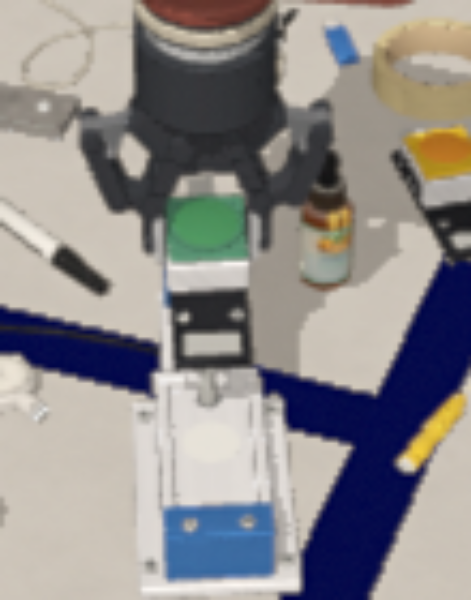

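The side view shows green held square to the mount, spigot end raised, with the lift pin and blue lip clear ahead. Now I lower it to just behind the lip.

```bash
python3 -m pendant '[0,0,0,0.02,0,0.08,0.45, 0,0,0,0.035,0,0.18,0.45, 0,0,0,0.06,0,0.24,0.45, 0,0,0,0.085,-0.002,0.28,0.45, 0,0,0,0.09,-0.002,0.3,0.45, 0,0,0,0.09,-0.002,0.3,0.45, 0,0,0,0.09,-0.002,0.3,0.45]' 60
python3 - <<'E'
from h import *
print(telemetry.get_obs()['contact_force'])
for a in ((17,8,0),(0,8,0)): delta(*car(*a))
print('tcp',M_(telemetry.get_obs()['tool_pos']))
d=grab('side')
P=rep(d,'green',(60,80,40),(95,255,255),(230,120,340,260),(.04,.25)); q=M_(P); print(np.median(q,0)); A=np.c_[q[:,:2],np.ones(len(q))]; print(np.linalg.lstsq(A,q[:,2],rcond=None)[0])
E
```

```text
t: 19.9
tool_pos: [0.5342, -0.0526, 0.0559]
tool_rot: [1.65, 2.525, -0.114]
contact_force: [-0.1, 0.2, -2.9]
opening: 0.0448
grip_force: 64.0
[-0.08962082  0.1726854  -2.88688702]
turn [ 0.0076  0.0086 -0.0009] shift [ 0.0023 -0.0043  0.0049] | t 19.9 tcp [ 0.5342 -0.0526  0.0559] x-yaw 113.67
turn [ 0.0076  0.0086 -0.0009] shift [ 0.059  -0.0043  0.0047] | t 19.9 tcp [ 0.5342 -0.0526  0.0559] x-yaw 113.67
tcp [[-0.03073697 -0.00128447  0.05585945]]
green 239 med [ 0.5286 -0.0457  0.0821] z 0.074 0.089 rect [ 0.529  -0.0488] [0.0419 0.0465] 22.1
[-0.0222554   0.00124692  0.08207498]
[-0.15868236 -0.01927087  0.07797955]
```

```bash
python3 -m pendant '[0,0,0,0,-0.004,0.003,0.45, 0.004,0.004,0,0.015,-0.004,0.004,0.45, 0.006,0.006,0,0.03,-0.004,0.004,0.45, 0.006,0.006,0,0.045,-0.004,0.004,0.45, 0.006,0.006,0,0.057,-0.004,0.004,0.45, 0.006,0.006,0,0.057,-0.004,0.004,0.45, 0.006,0.006,0,0.057,-0.004,0.004,0.45]' 60
python3 - <<'E'
from h import *
print(telemetry.get_obs()['contact_force'])
for a in ((0,8,0),(0,4,0),(0,0,0)): delta(*car(*a))
print('tcp',M_(telemetry.get_obs()['tool_pos']))
d=grab('side'); save(d,'s3.png',(230,140,340,260))
E
```

```text
t: 20.82
tool_pos: [0.526, -0.0374, 0.0516]
tool_rot: [1.653, 2.53, -0.115]
contact_force: [0.8, 0.2, 4.3]
opening: 0.0444
grip_force: 64.5
[0.75227479 0.15697583 4.27603659]
turn [ 0.0004  0.0002 -0.0011] shift [ 0.      0.0006 -0.001 ] | t 20.82 tcp [ 0.526  -0.0374  0.0516] x-yaw 113.67
turn [ 0.0004  0.1335 -0.001 ] shift [-0.0019  0.0006  0.0167] | t 20.82 tcp [ 0.526  -0.0374  0.0516] x-yaw 113.67
turn [ 0.0005  0.2669 -0.001 ] shift [-0.0026  0.0006  0.0344] | t 20.82 tcp [ 0.526  -0.0374  0.0516] x-yaw 113.67
tcp [[-0.0134862   0.0001768   0.05162223]]
```

View pics/s3.png

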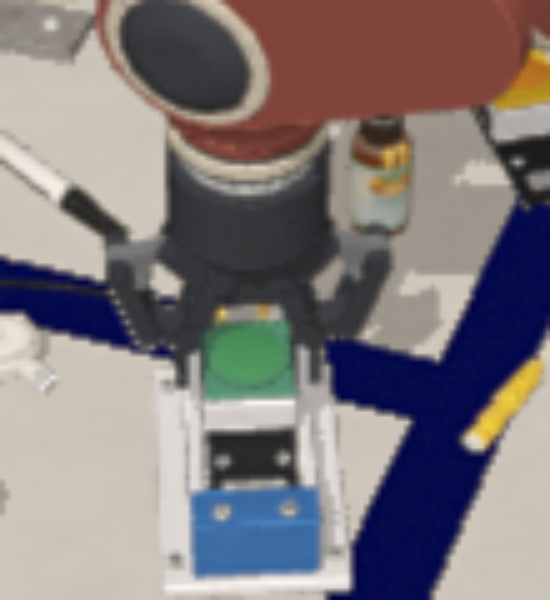

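The plain end is under the lip, with light contact. Now I lower it level in steps.

```bash
python3 -m pendant '[0,0.03,0,-0.001,0,0.003,0.45, 0,0.067,0,-0.001,0,0.008,0.45, 0,0.1,0,-0.002,0,0.012,0.45, 0,0.134,0,-0.002,0,0.017,0.45, 0,0.167,0,-0.002,0,0.021,0.45, 0,0.19,0,-0.002,0,0.024,0.45, 0,0.19,0,-0.002,0,0.024,0.45, 0,0.19,0,-0.002,0,0.024,0.45]' 60
python3 - <<'E'
from h import *
o=telemetry.get_obs();print(o['contact_force'],o['wrist_torque'])
for a in ((0,2,0),(0,0,0)): delta(*car(*a))
print('tcp',M_(telemetry.get_obs()['tool_pos']))
E
```

```text
t: 21.88
tool_pos: [0.5264, -0.0387, 0.0452]
tool_rot: [1.701, 2.603, -0.034]
contact_force: [-2.4, 3.1, 11.6]
opening: 0.0446
grip_force: 65.7
[-2.41216269  3.0986798  11.61741761] [ 0.40402925  0.18316308 -0.02187702]
turn [-0.0013  0.0071 -0.001 ] shift [-0.0015  0.001   0.0035] | t 21.88 tcp [ 0.5264 -0.0387  0.0452] x-yaw 113.67
turn [-0.0013  0.0738 -0.0011] shift [-0.0026  0.001   0.0123] | t 21.88 tcp [ 0.5264 -0.0387  0.0452] x-yaw 113.67
tcp [[-0.01478128  0.00030201  0.04517222]]
```

```bash
python3 -m pendant '[0,0.03,0,-0.001,0,0.005,0.45, 0,0.06,0,-0.002,0,0.01,0.45, 0,0.08,0,-0.002,0,0.014,0.45, 0,0.08,0,-0.002,0,0.016,0.45, 0,0.08,0,-0.002,0,0.016,0.45]' 70
python3 - <<'E'
from h import *
o=telemetry.get_obs();print(o['contact_force'],o['wrist_torque'])
for a in ((0,0,0),): delta(*car(*a))
print('tcp',M_(telemetry.get_obs()['tool_pos']))
E
```

```text
t: 22.5
tool_pos: [0.5264, -0.0389, 0.0419]
tool_rot: [-1.715, -2.626, -0.002]
contact_force: [-8.8, 6.9, 22.1]
opening: 0.0446
grip_force: 74.0
[-8.83259714  6.87484399 22.06621867] [0.95642038 1.16587838 0.0103128 ]
turn [-0.0038 -0.0098 -0.0006] shift [-0.0022  0.0013  0.0012] | t 22.5 tcp [ 0.5264 -0.0389  0.0419] x-yaw 113.68
tcp [[-0.01504936  0.00040359  0.04187116]]
```

```bash
python3 -m pendant '[0,0,0,0,0,0.004,0.45, 0,0,0,0,0,0.008,0.45, 0,0,0,0,0,0.01,0.45, 0,0,0,0,0,0.01,0.45]' 80
python3 - <<'E'
from h import *
o=telemetry.get_obs();print(o['contact_force'],o['wrist_torque'])
print('tcp',M_(telemetry.get_obs()['tool_pos']))
d=grab('side')
P=rep(d,'green',(60,80,40),(95,255,255),(230,120,340,260),(.04,.25)); q=M_(P); print(np.median(q,0)); A=np.c_[q[:,:2],np.ones(len(q))]; print(np.linalg.lstsq(A,q[:,2],rcond=None)[0])
E
```

```text
t: 23.0
tool_pos: [0.5265, -0.0389, 0.0419]
tool_rot: [-1.714, -2.624, -0.0]
contact_force: [-20.1, 7.4, 40.9]
opening: 0.0443
grip_force: 80.0
[-20.12797015   7.36856885  40.90908546] [ 1.25915653  2.88049117 -0.02866557]
tcp [[-0.01507045  0.00033195  0.04188023]]
green 217 med [ 0.5221 -0.0346  0.0684] z 0.061 0.075 rect [ 0.5241 -0.0389] [0.0421 0.0464] 23.7
[-0.0093377   0.00303511  0.0683876 ]
[-0.02986597  0.00534235  0.06810442]
```

The TCP is at the seated height (bench grasp .0119 + .030), so it has bottomed. I unload, release, rise and look.

```bash
python3 -m pendant '[0,0,0,0,0,-0.008,0.45, 0,0,0,0,0,-0.012,0.45, 0,0,0,0,0,-0.012,0.7, 0,0,0,0,0,-0.012,0.9, 0,0,0,0,0,-0.012,1, 0,0,0,-0.05,0,-0.1,1, 0,0,0,-0.15,0,-0.2,1, 0,0,0,-0.25,0,-0.3,1, 0,0,0,-0.3,0,-0.36,1, 0,0,0,-0.3,0,-0.36,1, 0,0,0,-0.3,0,-0.36,1]' 40
python3 - <<'E'
from h import *
d=grab('wrist'); save(d,'w6.png',(190,0,390,200))
P=rep(d,'green',(60,80,40),(95,255,255),(150,0,420,300),(.05,.12)); q=M_(P)
A=np.c_[q[:,:2],np.ones(len(q))]; print(np.linalg.lstsq(A,q[:,2],rcond=None)[0],q.min(0),q.max(0))
m=np.ones((420,560),bool); P=M_(pts(d,m)); P=P[(abs(P[:,1])<.005)]
for a in range(-175,-34,5):
    q=P[(P[:,0]*1000>=a)&(P[:,0]*1000<a+5)&(P[:,2]<.09)]
    if len(q): print(a,np.median(q[:,2]).round(4),end='; ')
E
```

```text
t: 24.42
tool_pos: [0.5614, -0.1213, 0.1422]
tool_rot: [-1.715, -2.626, 0.001]
contact_force: [0.4, -0.1, -0.2]
opening: 0.0854
grip_force: 0.0
green 4345 med [ 0.5263 -0.0386  0.0699] z 0.064 0.074 rect [ 0.5263 -0.0383] [0.0425 0.0466] 23.5
[-0.01227143 -0.00143464  0.06942508] [-0.03770428 -0.02108994  0.06422853] [0.00890246 0.02145562 0.07362571]
-175 0.0562; -170 0.0569; -165 0.0569; -160 0.052; -155 0.0472; -150 0.0449; -145 0.0448; -140 0.0452; -135 0.0496; -130 0.0487; -125 0.049; -120 0.0489; -115 0.0491; -110 0.0491; -105 0.049; -100 0.0492; -95 0.0469; -90 0.0465; -85 0.0465; -80 0.0428; -75 0.0401; -70 0.04; -65 0.0401; -60 0.0397; -55 0.0412; -50 0.0417; -45 0.0408; -40 0.0673; -35 0.0699;
```

View pics/w6.png

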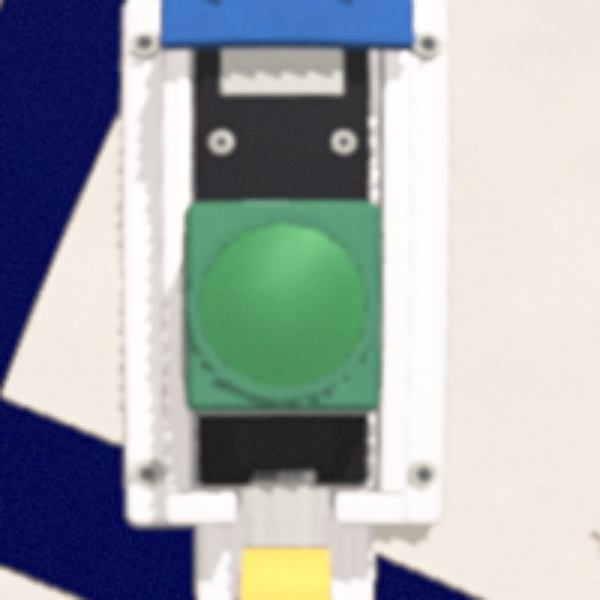

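The picture shows green level between the rails, its plain end under the lip and the brass hood over the spigot. The height profile along the sleeve matches the one with red locked in. Now I hand in.

```bash
python3 -c "
from h import *
print(ctrl.finish_job())"
```

```text
the job is handed in; nothing more can be done
None
```

The red carrier is flat, lens up, in the tray's large space; the green carrier is seated level with the sleeve home over its spigot, and the job was handed in at about 24.5 s of the 67 s allowed.

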